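# Clamp a resin-cast shell bar in the thickness gauge with the ratchet knob

## Task

Lay the resin bar of shells flat in the guide of the thickness gauge and slide it gently in until its end rests against the back stop. Then close the spindle on it by turning the ratchet knob on top clockwise, letting the knob ride down freely as it turns, until the ratchet slips; let it slip on for about an eighth of a turn, stop well before a quarter of a turn, and let go, leaving the bar clamped. Do not disturb the other things on the desk.

Things in the scene. Friction and masses are not known exactly. Their poses are not given: they have to be found in the camera images.
- bar_center (a point): centre of the loose resin bar: clear amber, 110 x 28 mm and between 17.5 and 19.5 mm thick (the thickness is what is being measured), five small shells cast in, about 70 g, lying flat on the desk at first; x axis along its length, z up. The two ends are alike and either may go in first
- gauge: fixed bench thickness gauge: grey base 178 mm long (x from -102 to +76 mm), 80 mm wide (y), 24 mm high. Origin on the desk under the spindle's axis; x axis from the open front of the guide to the back stop, z up. In front of x = -46 mm the top is bare, with room for fingers on both sides of the bar. At x = 56 mm stands a column 24 mm thick, 132 mm high
- seat (a point): point on top of the gauge's base (the bed), 24 mm above the desk, at x = -37 mm of the gauge: when the bar is home the centre of its underside is here. Axes as the gauge's
- stop: the back stop on the gauge: a steel bar 12 mm high and 43 mm wide; origin at the foot of its face, on the bed at x = +18 mm of the gauge, axes as the gauge's. The bar's inner end must rest against it; it is rigid
- mouth (a point): middle of the guide's flared mouth, on the bed at x = -46 mm of the gauge. Two steel rails 8 mm high, inner faces 31 mm apart from x = -25 to +18 mm, flare out to about 47 mm apart here
- head: the gauge's head on its column, a grey bar 28 mm wide from x = -13 to +73 mm of the gauge, from 79 to 105 mm above this origin. Origin on the spindle's axis, 0 to 8 mm above the desk (its height differs from start to start)
- spindle: upright steel spindle, 8 mm thick with an 11 mm tip, which comes down on the bar 18 mm from the bar's inner end; origin at the centre of its lower face, at first about 3 to 11 mm above the top of a bar on the bed. It does not turn; it comes down 4 mm per radian of clockwise turn (25 mm a turn), with thimble and knob, and stays where it is left
- knob_grip (a point): centre of the steel ratchet knob on top of the gauge: upright, round, knurled, 22 mm in diameter, 24 mm high, on the spindle's axis, about 120 mm above its lower face. Nothing stands beside or above it; below it is the thimble, 20 mm in diameter, 30 mm high. Clockwise from above closes the spindle
- knob (a joint): how far the ratchet has slipped: angle of knob against thimble (rad, clockwise positive, 0 at the start). While it turns it takes about 0.075 N m with the spindle free; when it presses on the bar the torque rises; at 0.14 N m it slips evenly, the spindle pressing with about 16 N. Holding the knob up so that it cannot ride down (over 10 N) also makes it slip; pushing it down adds to the squeeze
- vial: bystander: capped glass specimen jar, 28 mm in diameter, 60 mm high, origin under its base
- brush: bystander: small brush with a wooden handle, 160 mm long, lying along its x axis
- magnifier: bystander: black standing magnifier, 44 mm in diameter, 28 mm high, origin under its base
Mind the look-alikes: they are no part of the job. Leave any yellow look-alike of the part that bears bar_center alone. What is shaped like the gauge but pink is not meant.

How it is judged:
By the outcome, as a careful person would: the job done as asked, in the order asked, and still so for the second after the job is handed in, with the robot touching nothing.
It also fails if it takes over 72 s, if anything falls off the work surface, if the arm or the gripper's body presses on something with over 40 N, if the wrist force passes 120 N, or if a joint passes its speed limit or range.

## Robot

A 6-joint arm with a two-finger parallel gripper is mounted at the origin on the work surface. World frame = base frame: x ahead of the robot, y to its left, z up, the work surface at z = 0. Lengths are in mm, angles in rad, forces in N, time in s.
With the tool pointing down it reaches from about 275 to 750 mm from the base axis. Payload 10.2 kg.
Tool frame: the origin (TCP) lies at the very end of the fingers, on their centre line; the grasp point (between the pads) lies 19 mm behind it; z points along the fingers, y is the direction in which the jaws open and shut (so a half turn about z gives the same grasp; the last joint's range is limited). The gripper opens to 85 mm and grips with 20 to 120 N. Pads are 22 mm wide; open, the fingers measure 114 mm over their backs; the gripper's body (76 mm by 85 mm) begins 54 mm behind the grasp point. The pads swing forward as they close: fully open they stand 13 mm farther back than shut.
Start: joints at [1.015, 0.313, 1.498, -0, 1.331, -0.223], TCP at [171.525, 496.196, 231.294] pointing down, gripper open.
Joint ranges: [-2.94, 2.94], [-0.97, 2.17], [0.19, 2.56], [-1.23, 4.37], [0.02, 3.11], [-2.88, 2.88]. Speed limits (rad/s): [2.39, 2.39, 3.01, 3.14, 3.14, 3.14].

## Interface

Orientations are given as a unit quaternion [w, x, y, z].
In Python, from rig import readout, cams, finish_job gives the robot as it stands. The module is installed in compiled form; this text tells all that it offers.
- The arm moves only by the tool carry_out, never from a script. Its argument "steps" is one flat list of numbers, 7 for each row, row after row: the shift along the tool's x, y, z in cm, then the turn, a rotation vector about the tool's x, y, z in units of 5 degrees (1.0 is 5 degrees), then the opening, from -1 (shut) to 1 (fully open), so that 0 is half open. In form: [x, y, z, ax, ay, az, hand, x, y, z, ax, ay, az, hand, ...]. A call has 1 to 20 rows; each row shifts and turns the commanded pose from where the row before left it, along the tool's axes as they then stand; what a row does not reach is not made up. A row lasts 1/12 s, in which the tool goes at most 41.7 mm and 7.16 degrees, less where a joint would pass 70% of its speed; a pose out of reach is approached as far as the arm can. A call with a gripper value outside its range is refused whole. The fingers move at their own pace and stop on an object; "grip_force" is the grip in N (left out, the last holds). Time passes only in rows, so rows that do not move let the fingers close. It gives the time, the measured TCP pose, the force and the opening at its end, in the units of the state.
- readout.sense(): the state, without advancing time (a new reading comes with each control period).
- cams.capture(name): name is "scene" or "top" or "wrist"; returns the picture (420x560x3 uint8, red, green, blue); there is no depth.
- cams.calibration(name): a dict with "fx", "fy", "cx", "cy" (pixels), "R" (3x3) and "t" (3): a world point X has camera coordinates R X + t; the wrist camera has in their place "T_tool_cam" (4x4, takes a point from camera to tool coordinates, whose origin is the TCP and whose axes are the flange's). Camera axes: x right, y down, z forward; pixel columns grow to the right and rows downward; lengths in mm; the calibration is good to about 2 mm. A picture is of the moment at which its call begins: read the wrist's pose just before it. calibration takes no time and is no camera call.
- finish_job(): hands the job in, once; it reports no verdict.
The state is a dict: "time_s": time; "joints": joint angles; "dq": joint speeds; "tau": joint torques, N m; "eef_pos": TCP position; "ee_rot": TCP orientation; "force": force on the tool from outside, world axes, zero at the start; "wrist_torque": the same for the moment, N m; "grip_width": opening from 0.0 (shut) to 1.0 (fully open).
Only numpy, scipy, OpenCV 4.12 (cv2) and the standard library are available. Lean on these libraries where they do the work, as an engineer would, in place of code of your own. Each camera call takes 0.05 s, during which the arm holds its last target.

## Working session

There is one attempt and no reset: what is moved stays moved. The work goes in short steps, Python scripts to look and compute and a tool call to move; the robot and the scene stay as the last step left them, time stands still between calls to the robot, and variables do not carry over. Pictures are saved under pics/ and viewed, and the job is handed in when it is done.

Besides the shell and the picture viewer there is one more tool, called after "Call:" as name(argument=value, ...) on one line, values as JSON. carry_out: Moves the arm, as the interface text tells. Its arguments: {"type":"object","properties":{"steps":{"type":"array","items":{"type":"number"}},"grip_force":{"type":"number"}},"required":["steps"]}

```bash
mkdir -p pics; python3 - <<'E'
from rig import readout,cams
import cv2,numpy as np
np.set_printoptions(precision=4,suppress=True)
for n in ["scene","top","wrist"]:
    im=cams.capture(n); cv2.imwrite(f"pics/{n}0.png",im[:,:,::-1]); print(n,cams.calibration(n))
print(readout.sense())
E
```

```text
scene {'fx': 411.48956838031313, 'fy': 411.48956838031313, 'cx': 275.8864954147284, 'cy': 203.6876275443818, 'R': array([[-0.5233,  0.8521,  0.002 ],
       [ 0.5907,  0.3644, -0.7199],
       [-0.6142, -0.3756, -0.6941]]), 't': array([ 283.5615, -288.5033, 1326.1143])}
top {'fx': 531.9640342808955, 'fy': 531.9640342808955, 'cx': 277.55076979852214, 'cy': 206.32176008731807, 'R': array([[-0.0212, -0.9998, -0.0007],
       [-0.9971,  0.0212, -0.0733],
       [ 0.0733, -0.0009, -0.9973]]), 't': array([  48.2924,  596.6615, 1364.0909])}
wrist {'fx': 350.4444608354421, 'fy': 350.4444608354421, 'cx': 283.09838387419865, 'cy': 204.31600207976848, 'T_tool_cam': array([[  -0.0007,   -0.9571,   -0.2899,   73.4323],
       [   1.    ,   -0.0005,   -0.0008,   -1.3997],
       [   0.0006,   -0.2899,    0.9571, -142.5301],
       [   0.    ,    0.    ,    0.    ,    1.    ]])}
{'time_s': 0.15, 'joints': array([ 1.0146,  0.3133,  1.4982,  0.    ,  1.331 , -0.2234]), 'dq': array([ 0.0003, -0.0011, -0.0032,  0.0011,  0.0012, -0.0003]), 'tau': array([  0.001 , -41.2364, -25.9798,  -0.0003,   0.0032,  -0.    ]), 'eef_pos': array([171.4269, 496.0207, 230.8823]), 'ee_rot': array([-0.0002,  0.1656,  0.9862, -0.0004]), 'force': array([-0.0036,  0.5629,  0.9012]), 'wrist_torque': array([0.0123, 0.053 , 0.046 ]), 'grip_width': 1.002210436724716}
```

View pics/scene0.png

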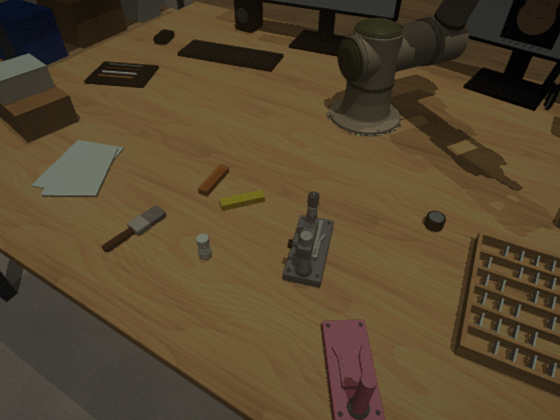

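View pics/top0.png

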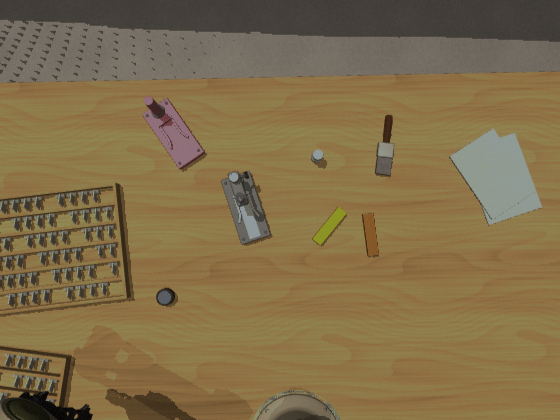

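View pics/wrist0.png

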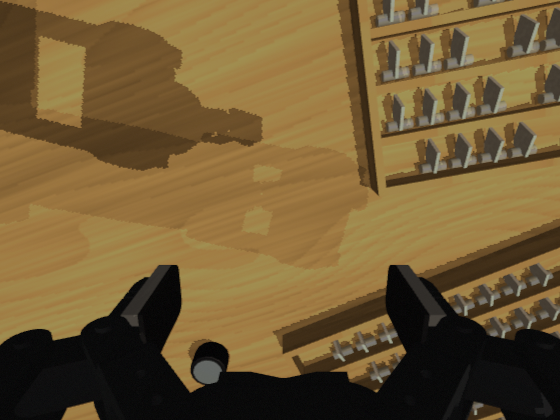

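Candidates for the bar: amber at top (370,234) and yellow at (330,226). The amber one fits, since the yellow one is the named look-alike. Candidates for the gauge: grey at (245,208) and pink at (172,132). The grey one is meant. I'll confirm in an enlarged crop.

```bash
python3 - <<'E'
import cv2,numpy as np
im=cv2.imread("pics/top0.png")
a=cv2.resize(im[155:255,210:310],None,fx=6,fy=6,interpolation=cv2.INTER_CUBIC)
b=cv2.resize(im[190:270,300:400],None,fx=6,fy=6,interpolation=cv2.INTER_CUBIC)
cv2.imwrite("pics/crA.png",np.clip(a*1.6,0,255));cv2.imwrite("pics/crB.png",np.clip(b*1.6,0,255))
s=cv2.imread("pics/scene0.png")
cv2.imwrite("pics/crS.png",np.clip(cv2.resize(s[150:300,180:350],None,fx=4,fy=4,interpolation=cv2.INTER_CUBIC)*1.7,0,255))
E
```

```text
[ WARN:0@0.078] global loadsave.cpp:1063 imwrite_ Unsupported depth image for selected encoder is fallbacked to CV_8U.
```

View pics/crA.png

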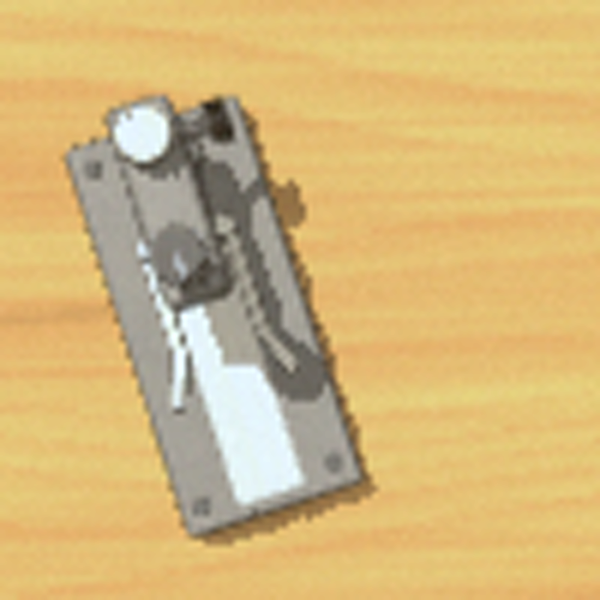

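View pics/crB.png

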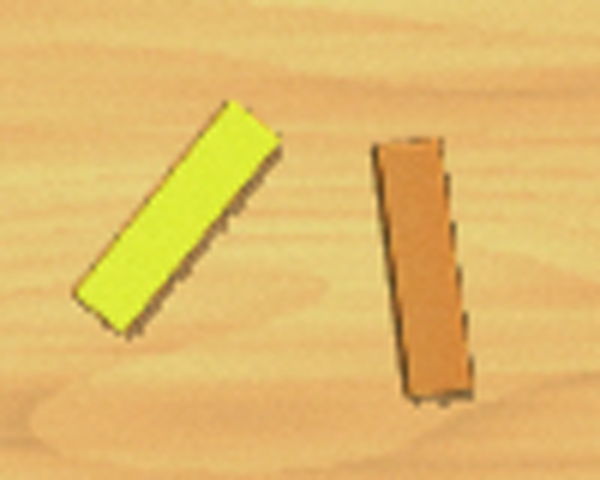

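View pics/crS.png

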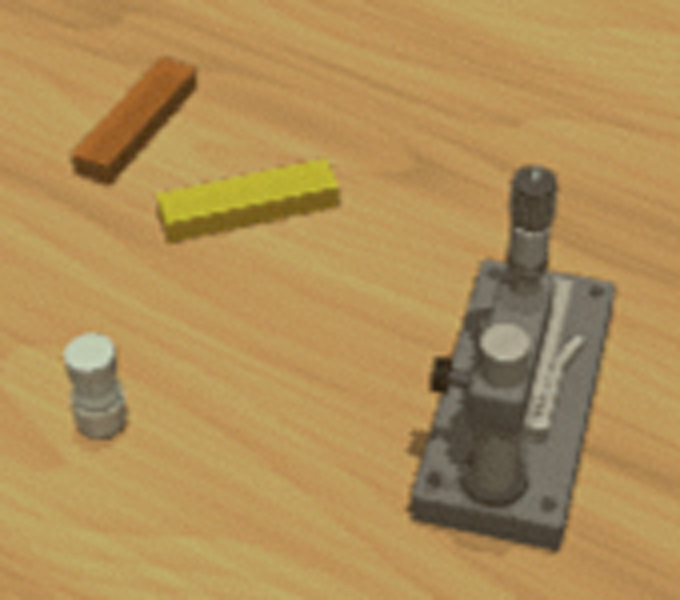

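```bash
cat > h.py <<'E'
import numpy as np, cv2
from scipy.optimize import least_squares
from scipy.spatial.transform import Rotation as Rot
from rig import readout,cams
np.set_printoptions(precision=3,suppress=True)
def pose(s=None):
    s=s or readout.sense(); q=s["ee_rot"]
    return Rot.from_quat([q[1],q[2],q[3],q[0]]).as_matrix(), np.array(s["eef_pos"])
def cam(name,s=None):
    c=cams.calibration(name)
    if name=="wrist":
        Rt,p=pose(s); T=c["T_tool_cam"]; Rwc=Rt@T[:3,:3]; o=Rt@T[:3,3]+p
        R=Rwc.T; t=-R@o
    else: R,t=np.array(c["R"]),np.array(c["t"])
    return c,R,t
def proj(C,X):
    c,R,t=C; Y=np.atleast_2d(X)@R.T+t
    return np.c_[c["fx"]*Y[:,0]/Y[:,2]+c["cx"],c["fy"]*Y[:,1]/Y[:,2]+c["cy"]]
def back(C,uv,z):
    c,R,t=C; uv=np.atleast_2d(uv); d=np.c_[(uv[:,0]-c["cx"])/c["fx"],(uv[:,1]-c["cy"])/c["fy"],np.ones(len(uv))]@R
    o=-R.T@t; return o+d*((z-o[2])/d[:,2])[:,None]
def snap(name,fn,gain=1.6):
    s=readout.sense(); im=cams.capture(name)
    cv2.imwrite("pics/"+fn,np.clip(im[:,:,::-1]*gain,0,255).astype(np.uint8)); return cam(name,s)
def fit(C,uv,local,z,x0):
    """fit planar pose (x,y,yaw) of points local(x,y), z"""
    local=np.array(local,float); uv=np.array(uv,float)
    def f(p):
        c,s=np.cos(p[2]),np.sin(p[2]); X=np.c_[p[0]+c*local[:,0]-s*local[:,1],p[1]+s*local[:,0]+c*local[:,1],np.broadcast_to(z,len(local))]
        return (proj(C,X)-uv).ravel()
    r=least_squares(f,x0); return r.x,np.abs(r.fun).reshape(-1,2)
E
python3 - <<'E'
from h import *
C=cam("top")
uv=np.array([[68,152],[238,97],[368,482],[192,535]])/6+[210,155]
P=back(C,uv,24);print(P)
uv=uv-0.4
print(fit(C,uv,[[76,40],[76,-40],[-102,-40],[-102,40]],24,[P[:,0].mean(),P[:,1].mean(),0.35]))
uv=np.array([[375,147],[440,140],[472,392],[408,398]])/6+[300,190]-.4
P=back(C,uv,18);print(P)
print(fit(C,uv,[[55,14],[55,-14],[-55,-14],[-55,14]],18,[P[:,0].mean(),P[:,1].mean(),0.1]))
uv=np.array([[232,100],[280,145],[125,333],[75,293]])/6+[300,190]-.4
print("yel",back(C,uv,18))
print("vial",back(C,[[318,155]],60),"mag",back(C,[[165,297]],28))
E
```

```text
[[668.552 180.903  24.   ]
 [691.087 106.516  24.   ]
 [522.384  53.301  24.   ]
 [501.171 129.668  24.   ]]
(array([609.312, 122.438,   0.298]), array([[0.412, 0.212],
       [0.376, 0.595],
       [0.03 , 0.049],
       [0.006, 0.838]]))
[[ 572.794 -184.583   18.   ]
 [ 575.24  -212.951   18.   ]
 [ 465.813 -223.032   18.   ]
 [ 463.818 -195.273   18.   ]]
(array([ 519.418, -203.96 ,    0.094]), array([[0.109, 0.03 ],
       [0.081, 0.093],
       [0.005, 0.061],
       [0.032, 0.182]]))
yel [[ 594.608 -123.01    18.   ]
 [ 574.544 -143.302   18.   ]
 [ 494.444  -73.683   18.   ]
 [ 512.193  -52.482   18.   ]]
vial [[723.835 -70.354  60.   ]] mag [[370.333 328.863  28.   ]]
```

```bash
cat >> h.py <<'E'
def plan(p,psi):
    s=readout.sense();R,p0=pose(s); d=R.T@(np.array(p)-p0)/10
    cur=np.arctan2(R[1,0],R[0,0]); da=(psi-cur+np.pi)%(2*np.pi)-np.pi
    print("at",p0,"psi %.4f"%cur,"tilt",R[:,2],"shift cm (tool axes, translate first):",d,"n=",np.linalg.norm(d)/4.1,"az units",-np.degrees(da)/5, "j6 %.2f"%s["joints"][5],"F",s["force"],"T",s["wrist_torque"],"w",s["grip_width"])
E
python3 -c "
from h import *
plan([490,-207,150],0.094+np.pi)"
```

```text
at [171.427 496.021 230.882] psi 2.8088 tilt [-0.001 -0.001 -1.   ] shift cm (tool axes, translate first): [-53.077 -56.03    8.13 ] n= 18.928289029336106 az units -4.8905633874510785 j6 -0.22 F [-0.004  0.563  0.901] T [0.012 0.053 0.046] w 1.002210436724716
```

Call:
carry_out(steps=[-2.65,-2.8,0.2,0,0,0,1,-2.65,-2.8,0.2,0,0,0,1,-2.65,-2.8,0.2,0,0,0,1,-2.65,-2.8,0.2,0,0,0,1,-2.65,-2.8,0.2,0,0,0,1,-2.65,-2.8,0.2,0,0,0,1,-2.65,-2.8,0.2,0,0,0,1,-2.65,-2.8,0.2,0,0,0,1,-2.65,-2.8,0.2,0,0,0,1,-2.65,-2.8,0.2,0,0,0,1,-2.65,-2.8,0.2,0,0,0,1,-2.65,-2.8,0.2,0,0,0,1,-2.65,-2.8,0.2,0,0,0,1,-2.65,-2.8,0.2,0,0,0,1,-2.65,-2.8,0.2,0,0,0,1,-2.65,-2.8,0.2,0,0,0,1,-2.65,-2.8,0.2,0,0,0,1,-2.65,-2.8,0.2,0,0,0,1,-2.65,-2.8,0.2,0,0,0,1,-2.65,-2.8,0.2,0,0,0,1])

```text
time_s: 1.82
eef_pos: [489.8, -208.1, 190.9]
ee_rot: [-0.0, 0.166, 0.986, 0.0]
force: [0.7, 0.5, 0.0]
grip_width: 0.999
```

Call:
carry_out(steps=[0,0,0.8,0,0,-1.22,1,0,0,1,0,0,-1.22,1,0,0,1.2,0,0,-1.22,1,0,0,1.2,0,0,-1.22,1,0,0,0,0,0,0,1,0,0,0,0,0,0,1])

```text
time_s: 2.32
eef_pos: [489.3, -206.1, 149.1]
ee_rot: [-0.0, -0.045, 0.999, 0.0]
force: [0.3, -0.5, 0.3]
grip_width: 1.003
```

```bash
python3 -c "
from h import *
plan([490,-207,150],0.094+np.pi)
snap('wrist','w1.png')"
```

```text
at [ 489.319 -206.088  149.083] psi -3.0517 tilt [-0.001  0.001 -1.   ] shift cm (tool axes, translate first): [-0.06  -0.097 -0.092] n= 0.03564650789424365 az units -0.04658442358903676 j6 -2.28 F [ 0.306 -0.525  0.348] T [ 0.006 -0.002 -0.002] w 1.0025173999791386
```

View pics/w1.png

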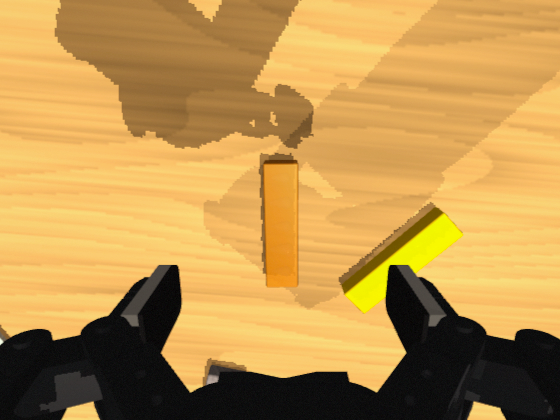

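```bash
python3 - <<'E'
import cv2,numpy as np
im=cv2.imread("pics/w1.png")
cv2.imwrite("pics/w1c.png",cv2.resize(im[150:300,240:320],None,fx=4,fy=4,interpolation=cv2.INTER_CUBIC))
E
```

```text
(no output)
```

View pics/w1c.png

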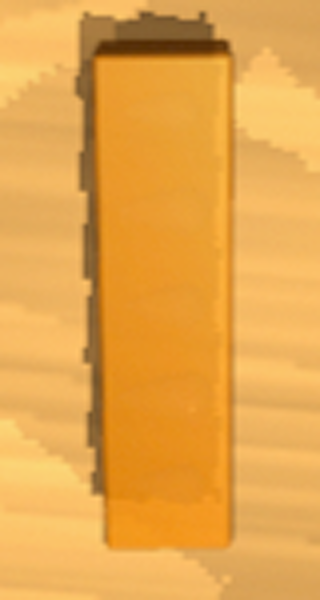

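```bash
python3 - <<'E'
from h import *
C=cam("wrist")
uv=np.array([[95,55],[230,55],[232,547],[106,547]])/4+[240,150]-.4
P=back(C,uv,18.5);print(P)
print(fit(C,uv,[[-55,-14],[-55,14],[55,14],[55,-14]],18.5,[520,-204,0.09]))
E
```

```text
[[ 466.367 -225.661   18.5  ]
 [ 463.993 -199.162   18.5  ]
 [ 572.435 -187.763   18.5  ]
 [ 574.916 -215.322   18.5  ]]
(array([ 519.539, -206.972,    0.099]), array([[0.861, 0.291],
       [0.919, 0.641],
       [0.144, 0.465],
       [0.21 , 0.733]]))
```

```bash
python3 -c "
from h import *
plan([486.6,-208.7,5],0.096+np.pi)"
```

```text
at [ 489.643 -206.263  149.742] psi -3.0518 tilt [ 0. -0. -1.] shift cm (tool axes, translate first): [ 0.328 -0.213 14.474] n= 3.5315814421372993 az units -0.0708488914122389 j6 -2.28 F [ 0.443 -0.296  0.212] T [ 0.016 -0.026 -0.02 ] w 0.9955974226772132
```

Call:
carry_out(steps=[0.33,-0.21,2,0,0,-0.07,0.1,0,0,3,0,0,0,0.1,0,0,3,0,0,0,0.1,0,0,2.5,0,0,0,0.1,0,0,2,0,0,0,0.1,0,0,1,0,0,0,0.1,0,0,0.5,0,0,0,0.1,0,0,0.4,0,0,0,0.1,0,0,0,0,0,0,0.1,0,0,0,0,0,0,0.1], grip_force=30)

```text
time_s: 3.2
eef_pos: [487.0, -209.0, 6.3]
ee_rot: [0.001, -0.049, 0.999, -0.001]
force: [0.6, 0.0, 1.0]
grip_width: 0.546
```

```bash
python3 -c "
from h import *
plan([486.6,-208.7,5],0.096+np.pi)
snap('wrist','w2.png')"
```

```text
at [ 486.973 -208.975    6.331] psi -3.0428 tilt [ 0.001 -0.001 -1.   ] shift cm (tool axes, translate first): [0.035 0.031 0.133] n= 0.03438124430812851 az units 0.03195427011679367 j6 -2.30 F [0.563 0.024 0.989] T [-0.007  0.016 -0.   ] w 0.5460386281274451
```

View pics/w2.png

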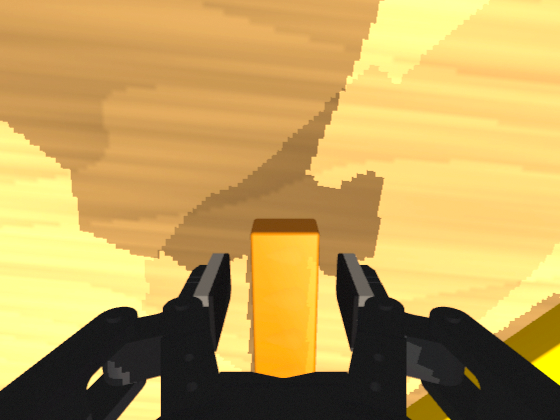

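Bar is centred between the pads (at about (285,300)). The yellow bar is clear at lower right. Lower 2 mm and close.

Call:
carry_out(steps=[0,0,0.2,0,0,0,-0.1,0,0,0,0,0,0,-0.3,0,0,0,0,0,0,-0.5,0,0,0,0,0,0,-0.8,0,0,0,0,0,0,-0.8,0,0,0,0,0,0,-0.8,0,0,0,0,0,0,-0.8,0,0,0,0,0,0,-0.8], grip_force=30)

```text
time_s: 3.92
eef_pos: [486.6, -208.8, 3.7]
ee_rot: [0.0, -0.05, 0.999, -0.0]
force: [-1.2, 0.6, 5.4]
grip_width: 0.318
```

```bash
python3 -c "
from h import *
plan([486.6,-208.7,5],0.096+np.pi)
snap('wrist','w3.png')"
```

```text
at [ 486.608 -208.768    3.697] psi -3.0425 tilt [ 0.001 -0.    -1.   ] shift cm (tool axes, translate first): [ 0.     0.007 -0.13 ] n= 0.03181578383154139 az units 0.035960894504859904 j6 -2.30 F [-1.155  0.639  5.384] T [ 0.097  0.104 -0.016] w 0.3184561710614512
```

View pics/w3.png

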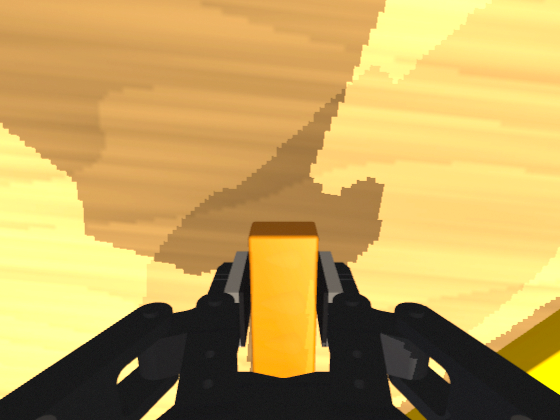

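Call:
carry_out(steps=[0,0,-0.3,0,0,0,-0.8,0,0,-0.7,0,0,0,-0.8,0,0,-1.5,0,0,0,-0.8,0,0,-2.5,0,0,0,-0.8,0,0,-3,0,0,0,-0.8,0,0,-3,0,0,0,-0.8,0,0,-2,0,0,0,-0.8,0,0,-1.5,0,0,0,-0.8,0,0,0,0,0,0,-0.8])

```text
time_s: 4.72
eef_pos: [487.4, -209.3, 151.6]
ee_rot: [0.002, -0.05, 0.999, -0.002]
force: [0.9, -0.6, -0.4]
grip_width: 0.317
```

```bash
python3 -c "
from h import *
plan([466,78,150],0.298+np.pi)"
```

```text
at [ 487.438 -209.307  151.611] psi -3.0423 tilt [ 0.005 -0.003 -1.   ] shift cm (tool axes, translate first): [-0.714 28.802  0.055] n= 7.0270680548555084 az units -2.2772419641962323 j6 -2.30 F [ 0.903 -0.612 -0.429] T [-0.051  0.012 -0.051] w 0.3174203607697642
```

Call:
carry_out(steps=[-0.07,1,0,0,0,0,-0.8,-0.07,2.5,0,0,0,0,-0.8,-0.07,3,0,0,0,0,-0.8,-0.07,3,0,0,0,0,-0.8,-0.07,3,0,0,0,0,-0.8,-0.07,3,0,0,0,0,-0.8,-0.07,3,0,0,0,0,-0.8,-0.07,3,0,0,0,0,-0.8,-0.07,3,0,0,0,0,-0.8,-0.07,2.3,0,0,0,0,-0.8,0,1,0,0,0,-0.3,-0.8,0,0,0,0,0,-0.7,-0.8,0,0,0,0,0,-0.7,-0.8,0,0,0,0,0,-0.58,-0.8,0,0,0,0,0,0,-0.8,0,0,0,0,0,0,-0.8])

```text
time_s: 6.05
eef_pos: [465.4, 68.6, 147.5]
ee_rot: [-0.001, -0.148, 0.989, 0.0]
force: [0.0, 0.7, 0.7]
grip_width: 0.321
```

```bash
python3 -c "
from h import *
plan([466,78,150],0.298+np.pi)
snap('wrist','w4.png');snap('top','t4.png');snap('scene','s4.png')"
```

```text
at [465.371  68.584 147.536] psi -2.8446 tilt [-0.002  0.    -1.   ] shift cm (tool axes, translate first): [-0.335  0.882 -0.246] n= 0.23789105538712324 az units -0.01140642401433098 j6 -1.97 F [0.008 0.694 0.683] T [-0.019  0.045 -0.005] w 0.3210844589352391
```

View pics/w4.png

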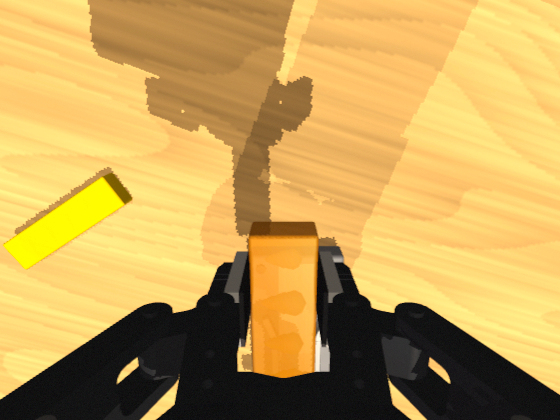

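```bash
python3 - <<'E'
import cv2,numpy as np
im=cv2.imread("pics/t4.png")
cv2.imwrite("pics/t4c.png",cv2.resize(im[160:270,200:320],None,fx=6,fy=5.4545454,interpolation=cv2.INTER_CUBIC))
im=cv2.imread("pics/t4.png")
cv2.imwrite("pics/t4c.png",cv2.resize(im[165:265,205:305],None,fx=6,fy=6,interpolation=cv2.INTER_CUBIC))
E
```

```text
(no output)
```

View pics/t4c.png

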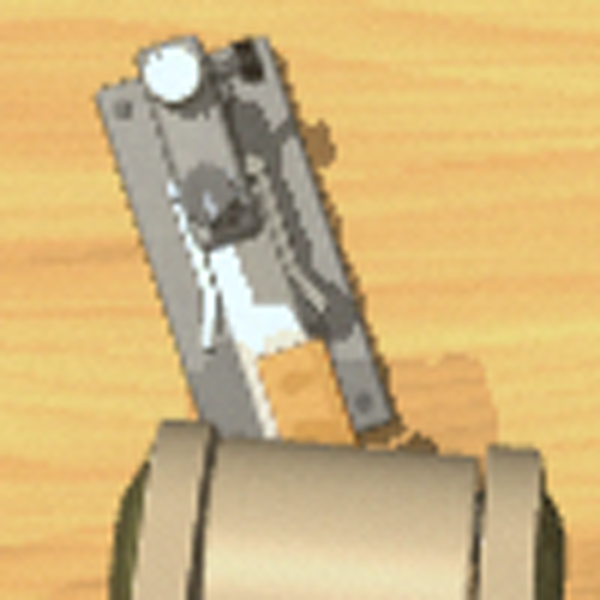

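View pics/s4.png

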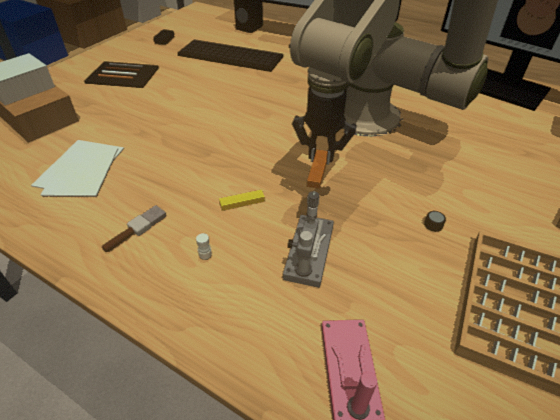

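```bash
python3 - <<'E'
from h import *
C=cam("scene")
loc=[[-102,40],[-102,-40],[76,-40],[76,40]]
uv=np.array([[613,285],[478,262],[412,502],[562,530]])/4+[180,150]-.4
print(fit(C,uv,loc,24,[609,122,0.298]))
uv=np.array([[195,59],[168,182],[74,177],[110,69]])  # bar corners top face scene crop guess
uv=np.array([[168,57],[196,70],[110,168],[73,158]])/4+[180,150]-.4
for p in back(C,uv,18.5): print(p)
# overlay of top model on t0
im=cv2.imread("pics/top0.png"); im=np.clip(im*1.6,0,255).astype(np.uint8)
big=cv2.resize(im[155:255,210:310],None,fx=6,fy=6,interpolation=cv2.INTER_CUBIC)
T=cam("top")
def g(p,L,z):
    c,s=np.cos(p[2]),np.sin(p[2]);L=np.array(L,float);return np.c_[p[0]+c*L[:,0]-s*L[:,1],p[1]+s*L[:,0]+c*L[:,1],np.full(len(L),z)]
for p,col in [([609.3,122.4,.298],(0,0,255))]:
  for L,z in [([[-102,40],[-102,-40],[76,-40],[76,40],[-102,40]],24),([[-46,23.5],[-25,15.5],[18,15.5]],32),([[-46,-23.5],[-25,-15.5],[18,-15.5]],32),([[-13,14],[-13,-14],[44,-14]],108)]:
    q=((proj(T,g(p,L,z))+.4-[210,155])*6).astype(np.int32); cv2.polylines(big,[q],False,col,1)
cv2.imwrite("pics/ovA.png",big)
E
```

```text
(array([612.083, 124.201,   0.313]), array([[0.122, 0.361],
       [0.078, 0.467],
       [0.668, 0.084],
       [0.619, 0.637]]))
[ 464.401 -219.527   18.5  ]
[ 465.736 -195.195   18.5  ]
[ 572.747 -183.176   18.5  ]
[ 577.597 -208.862   18.5  ]
```

View pics/ovA.png

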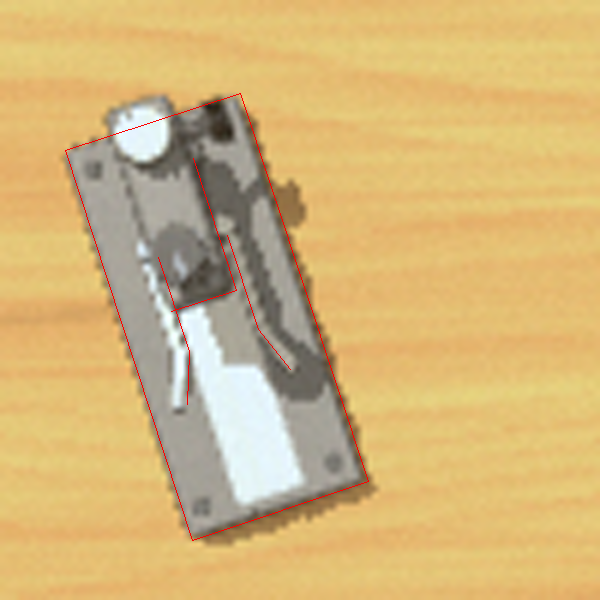

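```bash
python3 -c "
from h import *
plan([482.4,81.7,45],0.30+np.pi)"
```

```text
at [465.67   68.593 147.962] psi -2.8445 tilt [-0.001  0.    -1.   ] shift cm (tool axes, translate first): [-1.99   0.761 10.295] n= 2.564197851201291 az units -0.03370620182055105 j6 -1.97 F [-0.271 -0.243 -0.402] T [0.007 0.013 0.014] w 0.3192366669292025
```

Call:
carry_out(steps=[-0.5,0.2,1.8,0,0,-0.03,-0.8,-0.5,0.2,2.5,0,0,0,-0.8,-0.5,0.2,2.5,0,0,0,-0.8,-0.5,0.16,2.2,0,0,0,-0.8,0,0,1.2,0,0,0,-0.8,0,0,0,0,0,0,-0.8,0,0,0,0,0,0,-0.8])

```text
time_s: 6.78
eef_pos: [482.5, 81.8, 46.2]
ee_rot: [-0.0, -0.15, 0.989, 0.0]
force: [-0.2, -0.2, -0.6]
grip_width: 0.321
```

```bash
cat >> h.py <<'E'
def crop(src,dst,x0,y0,w,h,f):
    im=cv2.imread("pics/"+src); cv2.imwrite("pics/"+dst,cv2.resize(im[y0:y0+h,x0:x0+w],None,fx=f,fy=f,interpolation=cv2.INTER_CUBIC))
E
python3 -c "
from h import *
plan([482.4,81.7,45],0.30+np.pi)
snap('top','t5.png');snap('scene','s5.png',2)
crop('t5.png','t5c.png',205,165,100,100,6)
crop('s5.png','s5c.png',260,130,110,160,3.7)
"
```

```text
at [482.538  81.818  46.19 ] psi -2.8412 tilt [-0.001  0.    -1.   ] shift cm (tool axes, translate first): [ 0.017 -0.007  0.119] n= 0.029364445160822386 az units 0.004001148963175278 j6 -1.94 F [-0.152 -0.181 -0.563] T [-0.019  0.014 -0.03 ] w 0.32122029323161816
```

View pics/t5c.png

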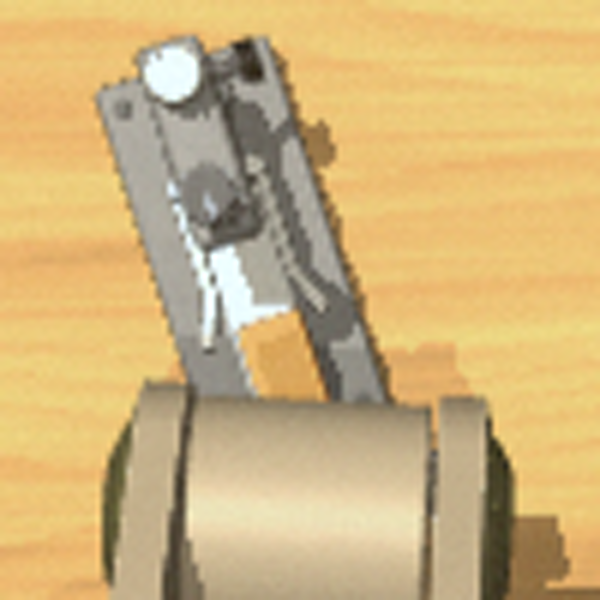

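View pics/s5c.png

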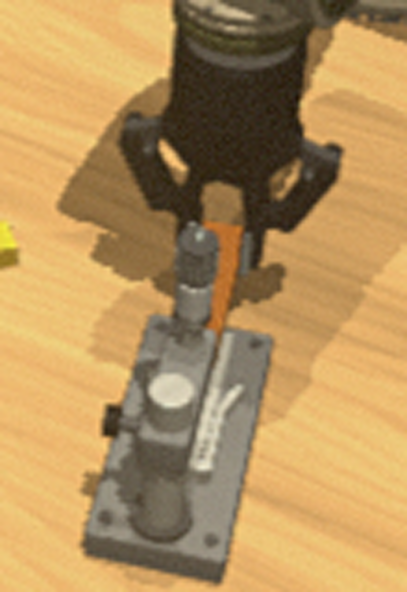

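```bash
python3 -c "
from h import *
C=cam('top')
uv=np.array([[240,325],[298,306]])/6+[205,165]-.4
P=back(C,uv,61);print(P,P.mean(0))
t=np.array([482.5,81.8]);d=np.array([.9553,.2955]);print('expected front',t+88*d)
R=np.array([[.9553,.2955],[-.2955,.9553]])
for q in (P.mean(0)[:2],): print('gauge local (top cam pose)',R@(q-[609.3,122.4]))
# rails: inner faces top z32 straight part
uv=np.array([[170,185],[208,265],[205,350],[257,165],[290,258],[322,307]])/6+[205,165]-.4
for z in (32,24): print(z,(R@(back(C,uv,z)[:,:2]-[609.3,122.4]).T).T)
"
```

```text
[[564.921 119.562  61.   ]
 [572.415  94.989  61.   ]] [568.668 107.275  61.   ]
expected front [566.566 107.804]
gauge local (top cam pose) [-43.285  -2.442]
32 [[ 25.754  21.503]
 [-12.334  16.693]
 [-46.757  29.304]
 [ 22.134 -16.842]
 [-20.621 -17.781]
 [-45.06  -24.244]]
24 [[ 26.683  21.909]
 [-11.627  17.072]
 [-46.251  29.756]
 [ 23.042 -16.659]
 [-19.962 -17.604]
 [-44.544 -24.104]]
```

Call:
carry_out(steps=[0,0.2,0.5,0,0,0,-0.8,0,0,0.6,0,0,0,-0.8,0,0,0.4,0,0,0,-0.8,0,0,0,0,0,0,-0.8,0,0,0,0,0,0,-0.8])

```text
time_s: 7.3
eef_pos: [482.0, 83.8, 31.1]
ee_rot: [-0.0, -0.15, 0.989, 0.0]
force: [0.7, 0.0, -1.3]
grip_width: 0.317
```

```bash
python3 -c "
from h import *
plan([482.4,81.7,45],0.30+np.pi)
snap('top','t6.png',1.2);snap('scene','s6.png',2)
crop('t6.png','t6c.png',220,170,60,70,8)
crop('s6.png','s6c.png',280,190,60,90,6)
"
```

```text
at [481.975  83.787  31.094] psi -2.8409 tilt [-0.001  0.    -1.   ] shift cm (tool axes, translate first): [ 0.022 -0.212 -1.391] n= 0.3431196297005678 az units 0.008329404226773168 j6 -1.94 F [ 0.658  0.018 -1.256] T [-0.037  0.023 -0.037] w 0.31703623184683033
```

View pics/t6c.png

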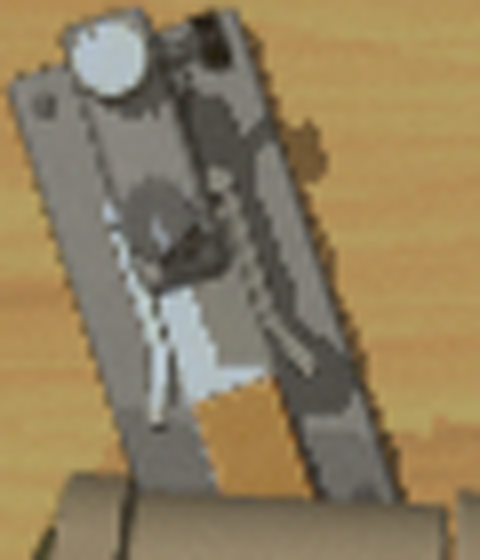

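View pics/s6c.png

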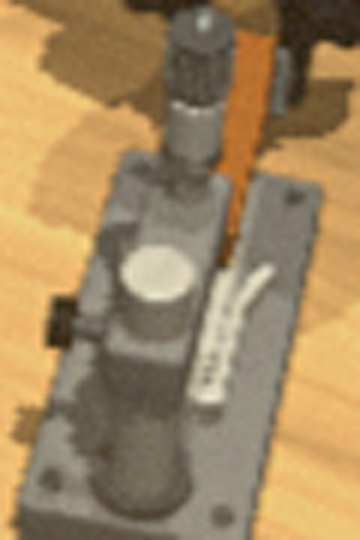

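```bash
python3 -c "
from h import *
C=cam('top')
R=np.array([[.9553,.2955],[-.2955,.9553]])
def L(uv,z): return (R@(back(C,np.array(uv)/8+[220,170]-.44,z)[:,:2]-[609.3,122.4]).T).T
print('bar',L([[198,402],[275,375],[216,492],[313,498]],46))
print('edges',L([[12,85],[130,470],[240,10],[400,495]],24))
print('rails32',L([[114,225],[122,222],[152,300],[163,298],[158,350],[170,345],[150,425],[165,425]],32))
print('right',L([[212,170],[228,168],[243,270],[258,270],[267,325],[303,372],[315,367]],32))
"
```

```text
bar [[-44.527  12.592]
 [-44.091 -13.445]
 [-73.638  16.09 ]
 [-85.222 -12.664]]
edges [[ 74.488  38.936]
 [-57.09   41.367]
 [ 74.418 -39.37 ]
 [-92.418 -39.143]]
rails32 [[ 19.469  21.163]
 [ 19.578  18.404]
 [ -7.552  17.053]
 [ -8.058  13.477]
 [-23.555  20.244]
 [-23.241  16.063]
 [-45.776  30.223]
 [-47.304  25.632]]
right [[ 26.45  -14.512]
 [ 25.432 -19.634]
 [ -7.599 -13.898]
 [ -9.132 -18.501]
 [-26.986 -15.692]
 [-45.102 -21.968]
 [-44.79  -26.151]]
```

Call:
carry_out(steps=[0,0.1,0.15,0,0,0,-0.8,0,0,0.1,0,0,0,-0.8,0,0,0.03,0,0,0,-0.8,0,0,0,0,0,0,-0.8])

```text
time_s: 7.73
eef_pos: [481.8, 84.8, 28.4]
ee_rot: [-0.0, -0.15, 0.989, 0.0]
force: [-0.7, 1.0, -0.5]
grip_width: 0.321
```

Call:
carry_out(steps=[0,0,0.05,0,0,0,-0.8,0,0,0,0,0,0,-0.8])

```text
time_s: 7.9
eef_pos: [481.8, 84.7, 28.0]
ee_rot: [-0.0, -0.15, 0.989, -0.0]
force: [-0.3, 0.1, -1.5]
grip_width: 0.317
```

Call:
carry_out(steps=[0,0,0.04,0,0,0,-0.8,0,0,0,0,0,0,-0.8])

```text
time_s: 8.07
eef_pos: [481.8, 84.7, 27.7]
ee_rot: [0.0, -0.15, 0.989, -0.0]
force: [-1.4, 0.1, 0.7]
grip_width: 0.319
```

Call:
carry_out(steps=[0,0,0.04,0,0,0,-0.8,0,0,0,0,0,0,-0.8])

```text
time_s: 8.23
eef_pos: [481.8, 84.7, 27.5]
ee_rot: [0.0, -0.15, 0.989, -0.0]
force: [-2.1, -0.4, 5.0]
grip_width: 0.317
```

Call:
carry_out(steps=[0,0,0.04,0,0,0,-0.8,0,0,0,0,0,0,-0.8])

```text
time_s: 8.4
eef_pos: [481.8, 84.7, 27.4]
ee_rot: [0.0, -0.15, 0.989, -0.0]
force: [-4.2, -0.9, 8.7]
grip_width: 0.32
```

Call:
carry_out(steps=[0,0,-0.07,0,0,0,-0.8,-0.3,0,0,0,0,0,-0.8,-0.4,0,0,0,0,0,-0.8,-0.4,0,0,0,0,0,-0.8,-0.4,0,0,0,0,0,-0.8,0,0,0,0,0,0,-0.8], grip_force=20)

```text
time_s: 8.9
eef_pos: [497.3, 89.4, 27.6]
ee_rot: [0.001, -0.15, 0.989, -0.0]
force: [1.8, 1.1, 2.5]
grip_width: 0.316
```

Call:
carry_out(steps=[-0.3,0,0,0,0,0,-0.8,-0.3,0,0,0,0,0,-0.8,0,0,0,0,0,0,-0.8])

```text
time_s: 9.15
eef_pos: [502.4, 91.1, 27.7]
ee_rot: [0.0, -0.15, 0.989, -0.0]
force: [-0.7, -0.5, 5.8]
grip_width: 0.32
```

```bash
python3 -c "
from h import *
plan([482.4,81.7,45],0.30+np.pi)
snap('top','t7.png',1.2);snap('scene','s7.png',2)
crop('t7.png','t7c.png',220,170,60,70,8)
crop('s7.png','s7c.png',280,190,60,90,6)
"
```

```text
at [502.434  91.082  27.654] psi -2.8407 tilt [ 0.001 -0.    -1.   ] shift cm (tool axes, translate first): [ 2.191 -0.303 -1.736] n= 0.6856549697982439 az units 0.00985084277602773 j6 -1.92 F [-0.747 -0.468  5.782] T [0.067 0.036 0.03 ] w 0.3198940670586767
```

View pics/t7c.png

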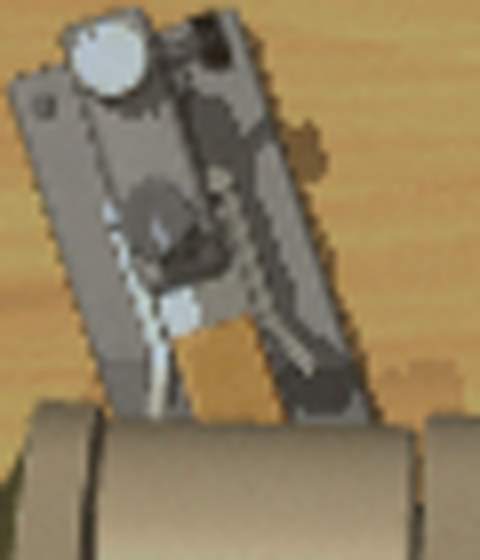

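Call:
carry_out(steps=[-0.2,0,-0.03,0,0,0,-0.8,-0.3,-0.03,0,0,0,0,-0.8,-0.3,0,0,0,0,0,-0.8,0,0,0,0,0,0,-0.8])

```text
time_s: 9.58
eef_pos: [510.3, 93.2, 27.7]
ee_rot: [0.0, -0.15, 0.989, -0.0]
force: [1.5, 0.2, 1.8]
grip_width: 0.317
```

Call:
carry_out(steps=[-0.3,0,0,0,0,0,-0.8,-0.3,0,0,0,0,0,-0.8,-0.3,0,0,0,0,0,-0.8,0,0,0,0,0,0,-0.8])

```text
time_s: 9.92
eef_pos: [518.9, 95.9, 27.7]
ee_rot: [0.0, -0.15, 0.989, -0.0]
force: [1.3, 0.6, 1.5]
grip_width: 0.318
```

Call:
carry_out(steps=[-0.3,0,0,0,0,0,-0.8,-0.3,0,0,0,0,0,-0.8,-0.3,0,0,0,0,0,-0.8,0,0,0,0,0,0,-0.8])

```text
time_s: 10.25
eef_pos: [527.4, 98.5, 27.7]
ee_rot: [0.0, -0.15, 0.989, -0.0]
force: [1.5, 0.1, 1.5]
grip_width: 0.316
```

Call:
carry_out(steps=[-0.3,0,0,0,0,0,-0.8,-0.3,0,0,0,0,0,-0.8,-0.2,0,0,0,0,0,-0.8,0,0,0,0,0,0,-0.8])

```text
time_s: 10.58
eef_pos: [534.9, 100.8, 27.7]
ee_rot: [0.0, -0.15, 0.989, -0.0]
force: [0.3, -0.5, 1.8]
grip_width: 0.319
```

```bash
python3 -c "
from h import *
plan([482.4,81.7,45],0.30+np.pi)
snap('top','t8.png',1.2);snap('scene','s8.png',2)
crop('t8.png','t8c.png',220,170,60,70,8)
crop('s8.png','s8c.png',280,190,60,90,6)
"
```

```text
at [534.858 100.837  27.723] psi -2.8408 tilt [ 0.  0. -1.] shift cm (tool axes, translate first): [ 5.577 -0.274 -1.73 ] n= 1.4256500234753318 az units 0.009006341241373627 j6 -1.90 F [ 0.344 -0.481  1.782] T [ 0.019 -0.174 -0.016] w 0.3190829554810485
```

View pics/s8c.png

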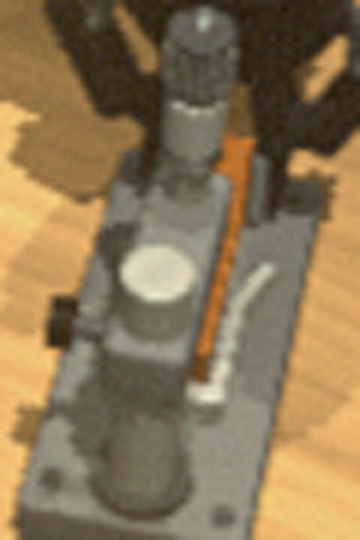

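View pics/t8c.png

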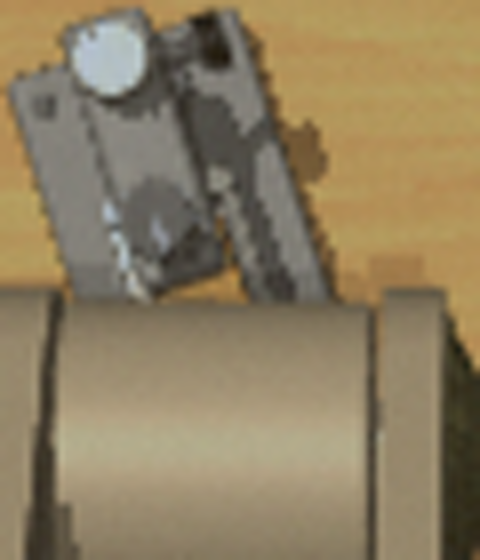

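In the rails with no lateral force. The scene view shows the bar's inner end (200,370) just short of the stop (205,393). Now small steps.

Call:
carry_out(steps=[-0.15,0,0,0,0,0,-0.8,-0.15,0,0,0,0,0,-0.8,0,0,0,0,0,0,-0.8])

```text
time_s: 10.93
eef_pos: [537.5, 101.7, 27.8]
ee_rot: [0.0, -0.15, 0.989, 0.0]
force: [0.4, 0.4, -0.2]
grip_width: 0.317
```

Call:
carry_out(steps=[-0.1,0,0,0,0,0,-0.8,0,0,0,0,0,0,-0.8])

```text
time_s: 11.1
eef_pos: [538.4, 102.0, 27.8]
ee_rot: [0.0, -0.15, 0.989, -0.0]
force: [0.4, 0.6, -0.2]
grip_width: 0.317
```

Call:
carry_out(steps=[-0.08,0,0,0,0,0,-0.8,0,0,0,0,0,0,-0.8])

```text
time_s: 11.27
eef_pos: [539.1, 102.2, 27.8]
ee_rot: [0.0, -0.15, 0.989, 0.0]
force: [-0.3, -0.1, -0.3]
grip_width: 0.318
```

Call:
carry_out(steps=[-0.08,0,0,0,0,0,-0.8,0,0,0,0,0,0,-0.8])

```text
time_s: 11.43
eef_pos: [539.9, 102.4, 27.8]
ee_rot: [0.0, -0.15, 0.989, -0.0]
force: [0.2, -0.7, -0.7]
grip_width: 0.323
```

Call:
carry_out(steps=[-0.07,0,0,0,0,0,-0.8,0,0,0,0,0,0,-0.8])

```text
time_s: 11.6
eef_pos: [540.6, 102.6, 27.8]
ee_rot: [0.0, -0.15, 0.989, -0.0]
force: [-0.5, 0.1, 0.0]
grip_width: 0.318
```

Call:
carry_out(steps=[-0.07,0,0,0,0,0,-0.8,0,0,0,0,0,0,-0.8])

```text
time_s: 11.77
eef_pos: [541.2, 102.9, 27.8]
ee_rot: [0.0, -0.15, 0.989, -0.0]
force: [-0.2, 0.3, -0.7]
grip_width: 0.315
```

Call:
carry_out(steps=[-0.07,0,0,0,0,0,-0.8,0,0,0,0,0,0,-0.8])

```text
time_s: 11.93
eef_pos: [541.8, 103.0, 27.8]
ee_rot: [-0.0, -0.15, 0.989, -0.0]
force: [-0.3, -0.1, -0.1]
grip_width: 0.32
```

Call:
carry_out(steps=[-0.06,0,0,0,0,0,-0.8,0,0,0,0,0,0,-0.8])

```text
time_s: 12.1
eef_pos: [541.9, 103.1, 27.7]
ee_rot: [-0.001, -0.15, 0.989, -0.0]
force: [-4.0, -1.8, 2.5]
grip_width: 0.317
```

Call:
carry_out(steps=[-0.06,0,0,0,0,0,-0.8,0,0,0,0,0,0,-0.8])

```text
time_s: 12.27
eef_pos: [541.9, 103.1, 27.7]
ee_rot: [-0.002, -0.15, 0.989, -0.0]
force: [-7.5, -2.9, 5.8]
grip_width: 0.321
```

Call:
carry_out(steps=[-0.06,0,0,0,0,0,-0.8,0,0,0,0,0,0,-0.8])

```text
time_s: 12.43
eef_pos: [541.9, 103.1, 27.7]
ee_rot: [-0.002, -0.15, 0.989, -0.0]
force: [-11.0, -3.8, 7.4]
grip_width: 0.317
```

Call:
carry_out(steps=[0.1,0,-0.03,0,0,0,-0.8,0,0,0,0,0,0,-0.8])

```text
time_s: 12.6
eef_pos: [541.9, 103.2, 27.9]
ee_rot: [-0.001, -0.15, 0.989, 0.0]
force: [-5.3, -2.6, 0.6]
grip_width: 0.323
```

Call:
carry_out(steps=[0,0,0,0,0,0,-0.2,0,0,0,0,0,0,0.05,0,0,0,0,0,0,0.05,0,0,0,0,0,0,0.05])

```text
time_s: 12.93
eef_pos: [543.0, 103.3, 28.2]
ee_rot: [0.0, -0.15, 0.989, -0.0]
force: [0.4, 0.7, -0.1]
grip_width: 0.522
```

```bash
python3 -c "
from h import *
plan([482.4,81.7,45],0.30+np.pi)
snap('wrist','w9.png',1.2);snap('scene','s9.png',2)
crop('s9.png','s9c.png',280,190,60,90,6)
"
```

```text
at [542.952 103.313  28.235] psi -2.8409 tilt [ 0.001  0.    -1.   ] shift cm (tool axes, translate first): [ 6.422 -0.271 -1.683] n= 1.620581022972984 az units 0.008294056599860248 j6 -1.90 F [ 0.385  0.717 -0.127] T [0.059 0.041 0.014] w 0.5220279229725112
```

View pics/s9c.png

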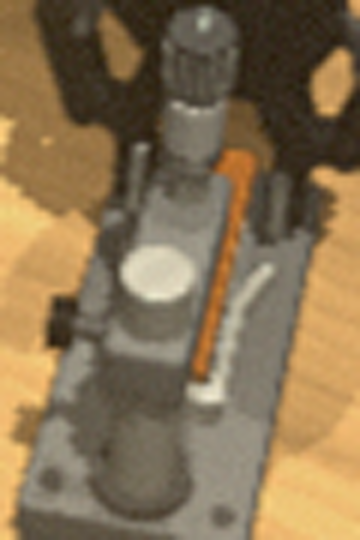

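View pics/w9.png

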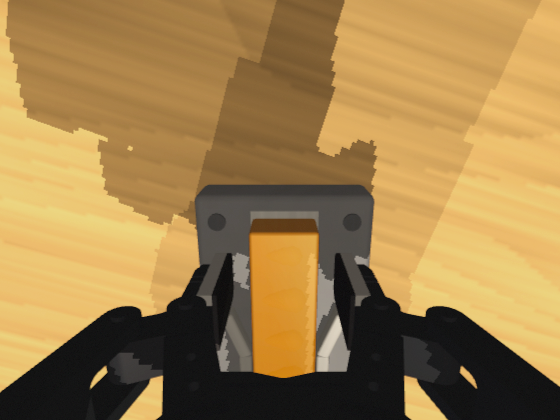

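```bash
python3 -c "
from h import *
C=cam('wrist'); R,p=pose()
def tl(uv,z): return (back(C,uv,z)-p)@R
print(tl([[203,196],[365,196],[216,222],[352,222]],24))
print('barend',tl([[251,233],[318,233]],42.5), tl([[251,219],[318,219]],24))
"
```

```text
[[ 33.74  -36.192   4.144]
 [ 33.715  34.135   4.138]
 [ 21.759 -31.218   4.149]
 [ 21.744  29.169   4.144]]
barend [[ 23.809 -13.973 -14.353]
 [ 23.804  12.277 -14.355]] [[ 23.165 -15.634   4.147]
 [ 23.157  14.038   4.145]]
```

```bash
python3 -c "
from h import *
C=cam('scene')
crop('s9.png','s9d.png',285,185,50,70,8)
for z in range(100,200,10): print(z,(proj(C,[[608.4,123.6,z]])-[285,185])*8)
print('bed seat top of column', (proj(C,[[608.4+56*.955,123.6+56*.296,132]])-[285,185])*8)
"
```

```text
100 [[205.207 322.325]]
110 [[207.612 295.207]]
120 [[210.057 267.631]]
130 [[212.544 239.586]]
140 [[215.073 211.06 ]]
150 [[217.647 182.04 ]]
160 [[220.265 152.513]]
170 [[222.929 122.466]]
180 [[225.641  91.886]]
190 [[228.401  60.756]]
bed seat top of column [[168.595 397.946]]
```

View pics/s9d.png

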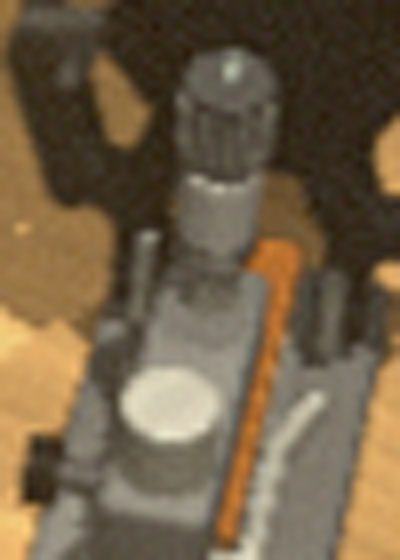

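Call:
carry_out(steps=[0,0,-0.5,0,0,0,0.05,0,0,-1.5,0,0,0,0.05,0,0,-2.5,0,0,0,0.05,0,0,-3,0,0,0,0.05,0,0,-3,0,0,0,0.05,0,0,-3,0,0,0,0.05,0,0,-3,0,0,0,0.05,0,0,-2,0,0,0,0.05,-1,0,0,0,0,0,0.05,-2,0,0,0,0,0,0.05,-2,0,0,0,0,0,0.05,-1.5,0,0,0,0,0,0.05,0,0,0,0,0,0,0.05,0,0,0,0,0,0,0.05])

```text
time_s: 14.2
eef_pos: [604.6, 122.6, 212.9]
ee_rot: [-0.0, -0.15, 0.989, 0.0]
force: [-0.2, 0.2, -0.5]
grip_width: 0.523
```

```bash
python3 -c "
from h import *
plan([608.4,123.6,158],0.30+np.pi)
snap('wrist','w10.png',1.5);snap('scene','s10.png',2)
crop('s10.png','s10c.png',260,120,100,150,4)
"
```

```text
at [604.587 122.607 212.901] psi -2.8406 tilt [-0. -0. -1.] shift cm (tool axes, translate first): [-0.396 -0.019  5.49 ] n= 1.342497832440899 az units 0.011862868901517606 j6 -1.86 F [-0.156  0.178 -0.454] T [-0.021 -0.055 -0.018] w 0.5228624916000902
```

View pics/w10.png

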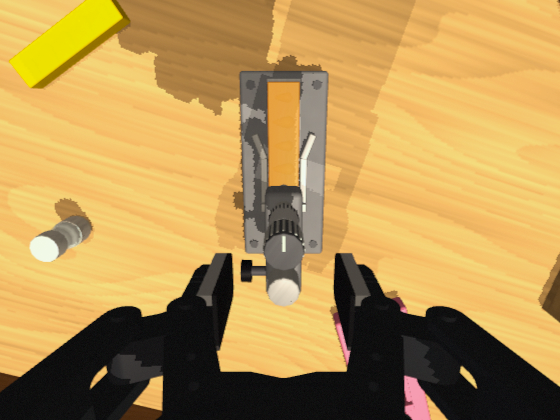

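View pics/s10c.png

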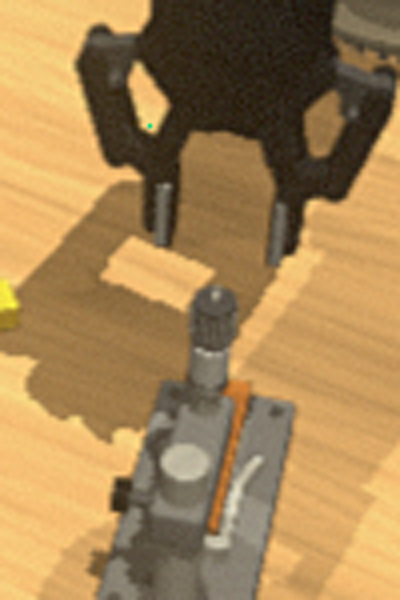

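```bash
python3 -c "
from h import *
C=cam('wrist')
for z in (181,185,189): print(z,proj(C,[[608.4,123.6,z]]),back(C,[[284,249]],z))
print(proj(C,[[542.95-21*.9551,103.31-21*.296,42.5]]), proj(C,[[608.4-102*.9551,123.6-102*.296,24]]))
crop('w10.png','w10c.png',234,60,100,200,3)
"
```

```text
181 [[285.542 250.095]] [[608.031 122.61  181.   ]]
185 [[285.584 253.211]] [[606.327 122.075 185.   ]]
189 [[285.628 256.458]] [[604.622 121.541 189.   ]]
[[284.792  85.186]] [[284.738  71.107]]
```

View pics/w10c.png

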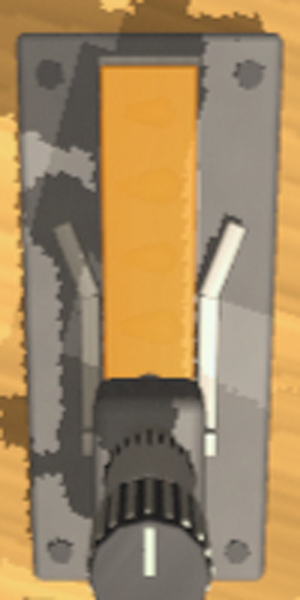

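Call:
carry_out(steps=[-0.4,0,0,0,0,0,0.05,0,0,0.8,0,0,0,0.05,0,0,1.2,0,0,0,0.05,0,0,1.2,0,0,0,0.05,0,0,1,0,0,0,0.05,0,0,0.8,0,0,0,0.05,0,0,0.5,0,0,0,0.05,0,0,0,0,0,0,0.05,0,0,0,0,0,0,0.05])

```text
time_s: 15.05
eef_pos: [608.6, 123.7, 158.2]
ee_rot: [0.0, -0.15, 0.989, -0.0]
force: [0.4, -0.1, -0.2]
grip_width: 0.525
```

```bash
python3 -c "
from h import *
plan([608.4,123.6,158],0.30+np.pi)
snap('wrist','w11.png',1.5);snap('scene','s11.png',2)
crop('s11.png','s11c.png',260,150,100,120,5)
"
```

```text
at [608.552 123.709 158.246] psi -2.8408 tilt [ 0. -0. -1.] shift cm (tool axes, translate first): [ 0.018 -0.006  0.025] n= 0.007544903379450778 az units 0.008998002805001582 j6 -1.86 F [ 0.387 -0.143 -0.189] T [-0.027  0.031 -0.027] w 0.5253968287728767
```

View pics/w11.png

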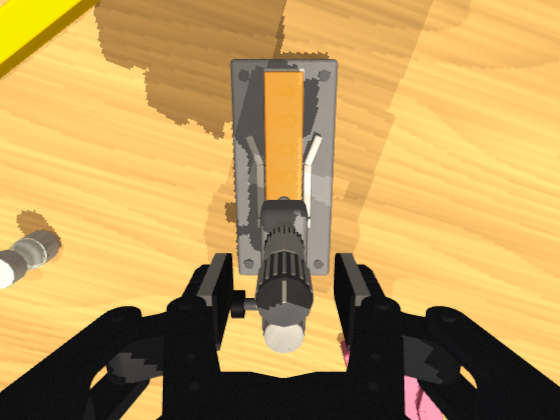

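View pics/s11c.png

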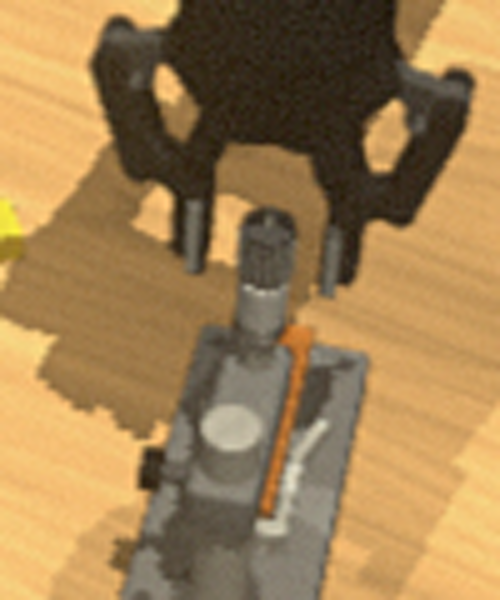

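Call:
carry_out(steps=[0,0,0,0,0,0,-0.2,0,0,0,0,0,0,-0.4,0,0,0,0,0,0,-0.9,0,0,0,0,0,0,-0.9,0,0,0,0,0,0,-0.9,0,0,0,0,0,0,-0.9], grip_force=30)

```text
time_s: 15.65
eef_pos: [608.6, 123.8, 158.5]
ee_rot: [0.0, -0.15, 0.989, 0.0]
force: [-0.9, 0.7, 3.3]
grip_width: 0.247
```

```bash
python3 -c "
from h import *
plan([608.4,123.6,158],0.30+np.pi)
snap('wrist','w12.png',1.5)"
```

```text
at [608.638 123.786 158.525] psi -2.8408 tilt [ 0.001  0.    -1.   ] shift cm (tool axes, translate first): [ 0.028 -0.011  0.052] n= 0.014775818731828904 az units 0.008920308152140588 j6 -1.86 F [-0.933  0.681  3.315] T [ 0.102  0.109 -0.038] w 0.24693196502670853
```

View pics/w12.png

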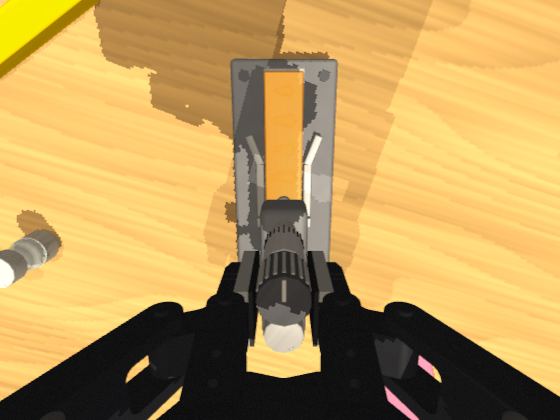

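Call:
carry_out(steps=[0,0,0.01,0,0,0.5,-0.9,0,0,0.035,0,0,1,-0.9,0,0,0.035,0,0,1,-0.9,0,0,0.035,0,0,1,-0.9,0,0,0.035,0,0,1,-0.9])

```text
time_s: 16.12
eef_pos: [608.6, 123.7, 156.9]
ee_rot: [0.0, 0.048, 0.999, 0.0]
force: [-0.2, 0.6, 4.0]
grip_width: 0.241
```

```bash
python3 -c "
from h import *
plan([608.4,123.6,158],0.30+np.pi)
snap('wrist','w13.png',1.5)"
```

```text
at [608.628 123.748 156.937] psi 3.0454 tilt [ 0.001  0.    -1.   ] shift cm (tool axes, translate first): [ 0.021 -0.017 -0.106] n= 0.026758489689724496 az units -4.53948456000734 j6 -1.46 F [-0.198  0.63   4.033] T [0.132 0.11  0.063] w 0.2414744704368641
```

View pics/w13.png

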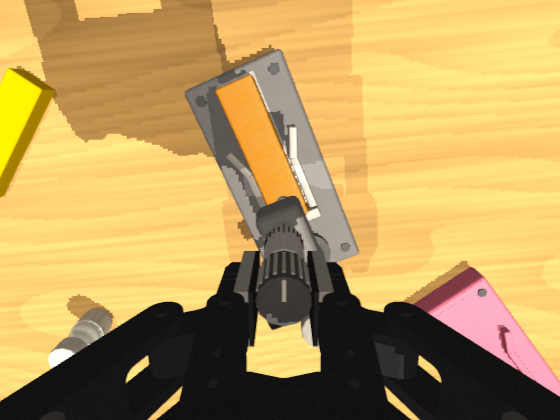

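Call:
carry_out(steps=[0,0,0.035,0,0,1,-0.9,0,0,0.035,0,0,1,-0.9,0,0,0.035,0,0,1,-0.9,0,0,0.035,0,0,1,-0.9,0,0,0.035,0,0,1,-0.9,0,0,0.035,0,0,1,-0.9])

```text
time_s: 16.67
eef_pos: [608.6, 123.8, 154.8]
ee_rot: [0.0, 0.304, 0.953, 0.0]
force: [-0.4, 0.9, 3.3]
grip_width: 0.245
```

Call:
carry_out(steps=[0,0,0.035,0,0,1,-0.9,0,0,0.035,0,0,1,-0.9,0,0,0.035,0,0,1,-0.9,0,0,0.035,0,0,1,-0.9,0,0,0.035,0,0,1,-0.9,0,0,0.035,0,0,1,-0.9])

```text
time_s: 17.17
eef_pos: [608.6, 123.7, 152.7]
ee_rot: [0.0, 0.54, 0.842, 0.0]
force: [-1.6, 0.6, 4.9]
grip_width: 0.249
```

```bash
python3 -c "
from h import *
plan([608.4,123.6,158],0.30+np.pi)
snap('wrist','w14.png',1.5)"
```

```text
at [608.553 123.735 152.741] psi 2.0004 tilt [ 0. -0. -1.] shift cm (tool axes, translate first): [-0.006 -0.019 -0.526] n= 0.1283698434028243 az units -16.514959633364985 j6 -0.42 F [-1.624  0.646  4.869] T [0.091 0.135 0.054] w 0.24900643603822917
```

View pics/w14.png

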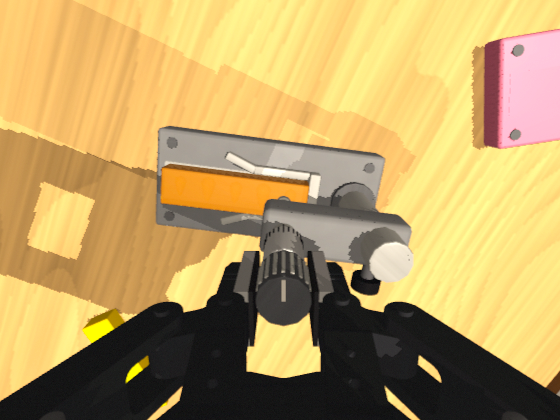

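Call:
carry_out(steps=[0,0,0.035,0,0,1,-0.9,0,0,0.035,0,0,1,-0.9,0,0,0.035,0,0,1,-0.9])

```text
time_s: 17.47
eef_pos: [608.6, 123.7, 151.7]
ee_rot: [0.0, 0.645, 0.764, 0.0]
force: [-1.8, 1.0, 4.6]
grip_width: 0.248
```

Call:
carry_out(steps=[0,0,0.035,0,0,1,-0.9,0,0,0.035,0,0,1,-0.9])

```text
time_s: 17.63
eef_pos: [608.6, 123.7, 151.0]
ee_rot: [0.0, 0.709, 0.705, 0.0]
force: [-0.6, 0.2, 4.7]
grip_width: 0.247
```

Call:
carry_out(steps=[0,0,0.035,0,0,1,-0.9,0,0,0.035,0,0,1,-0.9])

```text
time_s: 17.8
eef_pos: [608.5, 123.7, 150.3]
ee_rot: [0.0, 0.768, 0.641, 0.0]
force: [-0.7, 0.4, 4.9]
grip_width: 0.246
```

```bash
python3 -c "
from h import *
plan([608.4,123.6,158],0.30+np.pi)
snap('wrist','w15.png',1.5)
crop('w15.png','w15c.png',230,190,110,140,4)"
```

```text
at [608.536 123.743 150.297] psi 1.3913 tilt [ 0.  0. -1.] shift cm (tool axes, translate first): [-0.016 -0.01  -0.77 ] n= 0.1879442325771854 az units -23.494878798183205 j6 0.19 F [-0.661  0.394  4.851] T [0.112 0.208 0.119] w 0.24552635695530733
```

View pics/w15c.png

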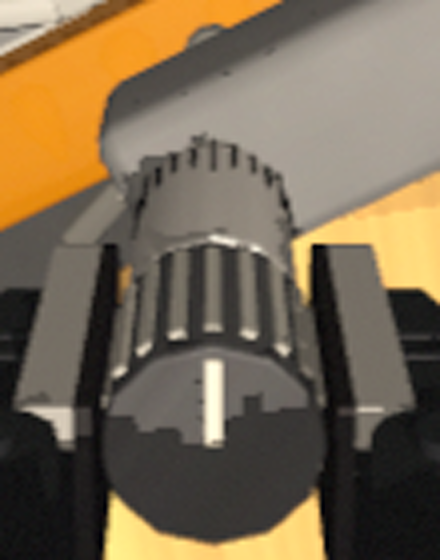

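Call:
carry_out(steps=[0,0,0.035,0,0,1,-0.9])

```text
time_s: 17.93
eef_pos: [608.6, 123.8, 150.0]
ee_rot: [0.0, 0.794, 0.608, 0.0]
force: [-1.4, 1.0, 5.1]
grip_width: 0.247
```

```bash
cat > q.py <<'E'
from h import *
s=readout.sense();R,p=pose(s);print(p,"turn %.2f deg"%np.degrees((3.4424-np.arctan2(R[1,0],R[0,0]))%(2*np.pi)),"F",s["force"],"T",s["wrist_torque"])
E
python3 q.py
```

```text
[608.551 123.763 149.952] turn 122.29 deg F [-1.434  1.025  5.059] T [0.122 0.231 0.042]
```

Call:
carry_out(steps=[0,0,0.035,0,0,1,-0.9])

```text
time_s: 18.02
eef_pos: [608.5, 123.8, 149.6]
ee_rot: [0.0, 0.82, 0.572, 0.0]
force: [-0.9, 1.1, 5.5]
grip_width: 0.246
```

```bash
python3 q.py
```

```text
[608.543 123.761 149.595] turn 127.47 deg F [-0.944  1.139  5.489] T [0.139 0.231 0.058]
```

Call:
carry_out(steps=[0,0,0.035,0,0,1,-0.9])

```text
time_s: 18.1
eef_pos: [608.5, 123.8, 149.2]
ee_rot: [0.0, 0.845, 0.535, 0.0]
force: [-0.9, 1.2, 5.8]
grip_width: 0.246
```

```bash
python3 q.py
```

```text
[608.543 123.754 149.244] turn 132.49 deg F [-0.859  1.22   5.771] T [0.185 0.212 0.022]
```

Call:
carry_out(steps=[0,0,0.025,0,0,1,-0.9])

```text
time_s: 18.18
eef_pos: [608.5, 123.8, 148.9]
ee_rot: [0.0, 0.867, 0.498, 0.0]
force: [-1.1, 0.6, 4.1]
grip_width: 0.24
```

```bash
python3 q.py
```

```text
[608.514 123.758 148.924] turn 137.49 deg F [-1.06   0.589  4.058] T [0.121 0.122 0.047]
```

Call:
carry_out(steps=[0,0,0.03,0,0,1,-0.9])

```text
time_s: 18.27
eef_pos: [608.5, 123.8, 148.6]
ee_rot: [0.0, 0.888, 0.46, 0.0]
force: [0.1, 1.6, 4.7]
grip_width: 0.247
```

```bash
python3 q.py
```

```text
[608.519 123.759 148.573] turn 142.49 deg F [0.08  1.634 4.679] T [0.143 0.189 0.089]
```

Call:
carry_out(steps=[0,0,0.03,0,0,1,-0.9])

```text
time_s: 18.35
eef_pos: [608.5, 123.8, 148.2]
ee_rot: [-0.0, 0.907, 0.421, 0.0]
force: [-1.4, 1.1, 5.9]
grip_width: 0.246
```

```bash
python3 q.py
```

```text
[608.48  123.779 148.239] turn 147.49 deg F [-1.366  1.118  5.898] T [0.123 0.165 0.034]
```

Call:
carry_out(steps=[0,0,0.03,0,0,1,-0.9])

```text
time_s: 18.43
eef_pos: [608.6, 123.8, 148.1]
ee_rot: [0.0, 0.925, 0.381, 0.0]
force: [-1.0, 1.2, 6.7]
grip_width: 0.248
```

```bash
python3 q.py; python3 -c "
from h import *
snap('wrist','w16.png',1.5)
crop('w16.png','w16c.png',230,190,110,140,4)"
```

```text
[608.554 123.795 148.097] turn 152.49 deg F [-0.986  1.24   6.749] T [0.19  0.197 0.127]
```

View pics/w16c.png

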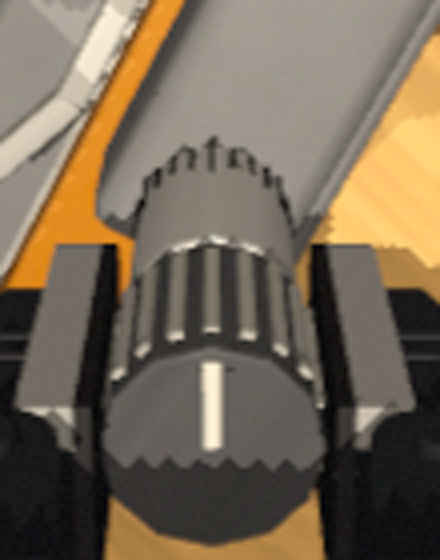

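Call:
carry_out(steps=[0,0,-0.02,0,0,1,-0.9])

```text
time_s: 18.57
eef_pos: [608.5, 123.8, 148.2]
ee_rot: [0.0, 0.94, 0.342, 0.0]
force: [-1.2, 0.5, 3.7]
grip_width: 0.245
```

```bash
python3 q.py; python3 -c "
from h import *
snap('wrist','w17.png',1.5)
crop('w17.png','w17c.png',230,190,110,140,4)"
```

```text
[608.485 123.801 148.166] turn 157.28 deg F [-1.212  0.475  3.682] T [0.166 0.153 0.215]
```

Call:
carry_out(steps=[0,0,0,0,0,1,-0.9])

```text
time_s: 18.7
eef_pos: [608.5, 123.8, 148.1]
ee_rot: [-0.0, 0.954, 0.301, 0.0]
force: [-0.7, 1.3, 4.6]
grip_width: 0.246
```

```bash
python3 q.py; python3 -c "
from h import *
snap('wrist','w18.png',1.5)
crop('w18.png','w18c.png',230,190,110,140,4)
a=[cv2.imread('pics/%s.png'%n)[215:260,255:315] for n in ('w15','w16','w17','w18')]
cv2.imwrite('pics/cmp.png',cv2.resize(np.vstack([np.hstack(a[:2]),np.hstack(a[2:])]),None,fx=6,fy=6,interpolation=cv2.INTER_CUBIC))"
```

```text
[608.505 123.785 148.117] turn 162.24 deg F [-0.678  1.267  4.554] T [0.207 0.147 0.142]
```

View pics/cmp.png

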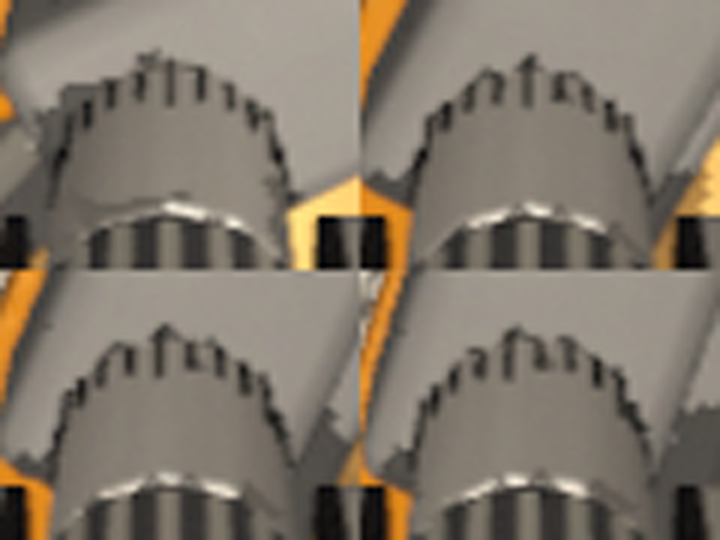

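Call:
carry_out(steps=[0,0,0,0,0,1,-0.9,0,0,0,0,0,1,-0.9,0,0,0,0,0,1,-0.9,0,0,0,0,0,1,-0.9])

```text
time_s: 19.08
eef_pos: [608.5, 123.8, 148.1]
ee_rot: [-0.0, 0.992, 0.129, 0.0]
force: [-0.8, 1.2, 4.6]
grip_width: 0.243
```

```bash
python3 q.py; python3 -c "
from h import *
snap('wrist','w19.png',1.5)"
```

```text
[608.524 123.821 148.131] turn 182.39 deg F [-0.783  1.174  4.595] T [0.15  0.104 0.099]
```

Call:
carry_out(steps=[0,0,0,0,0,1,-0.9,0,0,0,0,0,1,-0.9,0,0,0,0,0,0.8,-0.9,0,0,0,0,0,0,-0.9])

```text
time_s: 19.47
eef_pos: [608.5, 123.8, 148.1]
ee_rot: [-0.0, 1.0, 0.008, 0.0]
force: [-0.2, 1.4, 4.4]
grip_width: 0.245
```

```bash
python3 q.py; python3 -c "
from h import *
snap('wrist','w20.png',1.5)
a=[cv2.imread('pics/%s.png'%n)[215:260,255:315] for n in ('w17','w18','w19','w20')]
cv2.imwrite('pics/cmp2.png',cv2.resize(np.vstack([np.hstack(a[:2]),np.hstack(a[2:])]),None,fx=6,fy=6,interpolation=cv2.INTER_CUBIC))"
```

```text
[608.54  123.8   148.111] turn 196.30 deg F [-0.243  1.372  4.384] T [0.204 0.112 0.029]
```

View pics/cmp2.png

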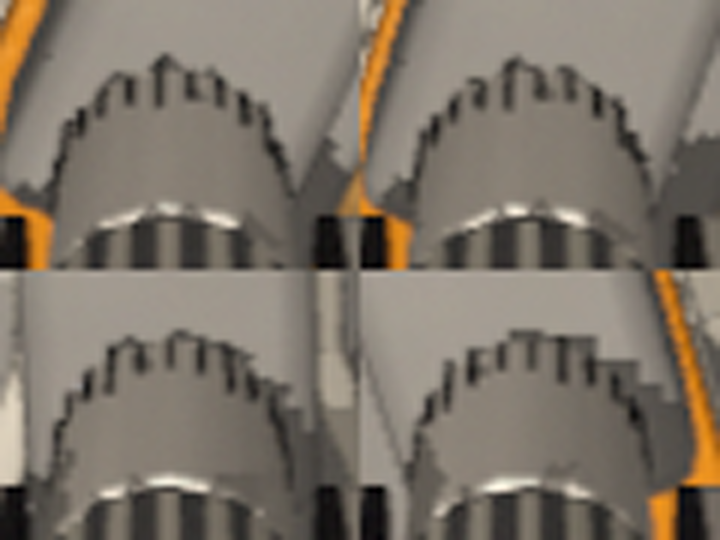

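View pics/w20.png

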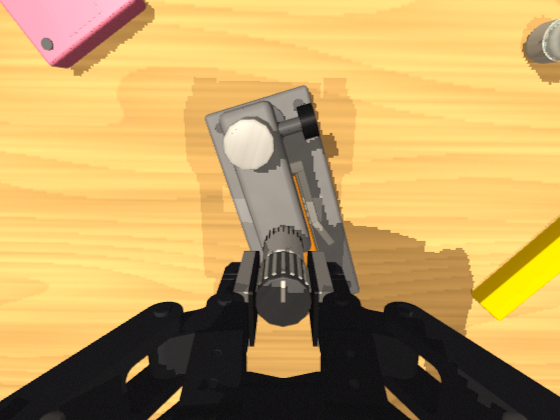

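The torque peaked and height has held since about 152°. The thimble ticks shift relative to the knob, so it has slipped about 44° at a turn of 196°. Releasing now.

Call:
carry_out(steps=[0,0,0,0,0,0,-0.4,0,0,0,0,0,0,-0.1,0,0,0,0,0,0,0.1,0,0,0,0,0,0,0.1,0,0,0,0,0,0,0.1])

```text
time_s: 19.93
eef_pos: [608.4, 123.6, 147.7]
ee_rot: [0.0, 1.0, 0.007, -0.0]
force: [0.1, 0.3, 1.0]
grip_width: 0.552
```

```bash
python3 q.py; python3 -c "
from h import *
snap('wrist','w21.png',1.5)"
```

```text
[608.382 123.632 147.683] turn 196.45 deg F [0.121 0.332 1.016] T [ 0.019 -0.031 -0.028]
```

View pics/w21.png

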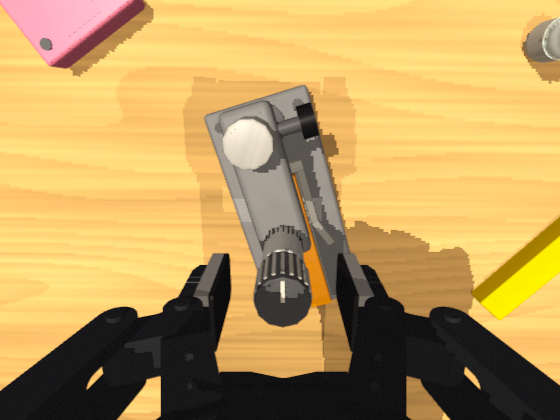

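Call:
carry_out(steps=[0,0,-0.5,0,0,0,0.1,0,0,-1.5,0,0,0,0.1,0,0,-2,0,0,0,0.1,0,0,-2.5,0,0,0,0.1,0,0,-2.5,0,0,0,0.1,-1,1,0,0,0,0,0.1,-2,2,0,0,0,0,0.1,-2,2,0,0,0,0,0.1,-2,2,0,0,0,0,0.1,-2,2,0,0,0,0,0.1,-2,2,0,0,0,0,0.1,-2,2,0,0,0,0,0.1,-1,1,0,0,0,0,0.1,0,0,0,0,0,0,0.1])

```text
time_s: 21.15
eef_pos: [469.0, -19.5, 238.7]
ee_rot: [0.0, 1.0, 0.005, 0.0]
force: [0.1, 1.0, 0.2]
grip_width: 0.554
```

```bash
python3 q.py; python3 -c "
from h import *
snap('top','t22.png',1.2);snap('scene','s22.png',2)
a=cv2.imread('pics/t22.png')[160:260,200:290];b=cv2.imread('pics/s22.png')[180:290,270:350]
a=cv2.resize(a,None,fx=4.5,fy=4.5,interpolation=2);b=cv2.resize(b,(330,450),interpolation=2)
cv2.imwrite('pics/f.png',np.hstack([a,b]))"
```

```text
[469.033 -19.527 238.679] turn 196.62 deg F [0.14  1.032 0.226] T [ 0.043  0.023 -0.013]
```

View pics/f.png

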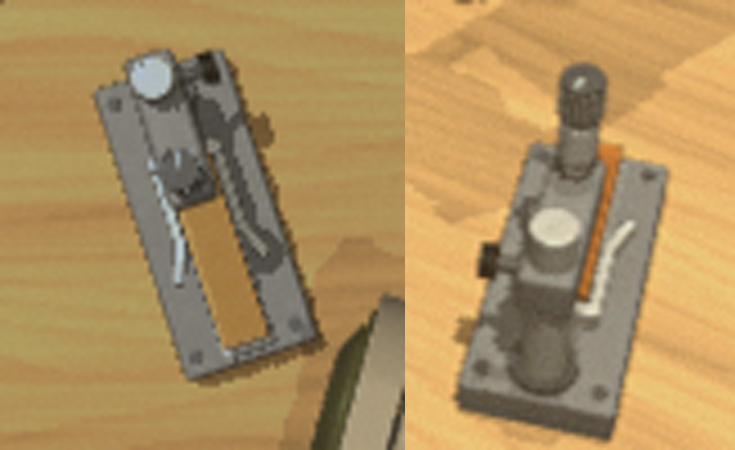

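View pics/t22.png

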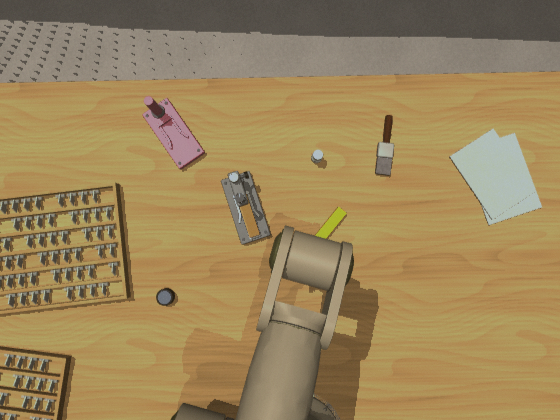

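```bash
python3 -c "
from rig import finish_job
print(finish_job())"
```

```text
the job is handed in; nothing more can be done
None
```

The bar is clamped in the grey gauge, and I handed the job in at about 21 s of the 72 s allowed.

**What I did:** I picked up the amber bar, laid it flat on the bed and slid it into the guide. It stopped against the back stop, and the push there stayed at about 11 N. I then gripped the knob and turned it clockwise, following it down 4 mm per radian. Contact with the bar came at roughly 150° of turn. I turned on to 196° and let go.

**Last checks:**
- **Bar:** The final top and scene pictures show it flat and straight between the rails. Its near end sits about 10 mm inside the front of the base, as it should when home, and the scene view shows the inner end at the stop.
- **Ratchet slip:** I put it at 44–46°, about an eighth of a turn. The knob's height held steady from about 152° on, torque was about 0.14–0.2 N m as it began to slip, and the thimble marks shifted against the knob. The torque readings are noisy, to about ±0.04 N m. The thimble marks repeat, so they show that it slipped but cannot confirm the exact angle.
- **Bystanders:** The vial, brush, magnifier and pink gauge sit where they were at the start. The arm partly hid the yellow bar, but the end in view was in place. The robot was touching nothing when I handed in.

**Disagreement:** The three cameras differed by 2–5 mm on where things were. I relied on contact forces and on positions relative to the bar and gauge instead.

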